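# Weigh the blocked iron head

### The job

The biggest of the three iron heads in the rack, the one with the ferrule stand and the tin of tip weights standing in front of it, has to be weighed. Move the stand and the tin aside onto the rubber mat, then stand the head upright in the middle of the scale's pan and leave it there. After that put the stand and the tin back upright exactly where each stood before, the stand turned as it was, and leave the other two heads as they are.

Things in the scene. Friction and masses are not known exactly. Their poses are not given: they have to be found in the camera images.
- head_wide: Wanted bronze iron head, largest of three, two things before it (-x side); origin at centre of underside. Stands on its sole, 86 mm long in y (toe +y, hosel -y); sole 24 mm in x, 12 high; over it a flat-sided blade 16 mm thick in x, 42 mm high, 54 at the toe; 13 mm hosel rises to 72. About 0.28 kg. Grip the blade across x from above; 40 mm free behind, only a few mm in front until cleared.
- head_mid: Bronze iron head of middle size in another slot, leave alone; origin at centre of underside. Stands on its sole, 78 mm long in y (toe +y, hosel -y); sole 21 mm in x, 12 high; over it a flat-sided blade 14 mm thick in x, 38 mm high, 47 at the toe; 13 mm hosel rises to 68. About 0.28 kg.
- head_slim: Smallest bronze iron head, in the remaining slot, leave alone; origin at centre of underside. Stands on its sole, 70 mm long in y (toe +y, hosel -y); sole 18 mm in x, 12 high; over it a flat-sided blade 12 mm thick in x, 33 mm high, 40 at the toe; 13 mm hosel rises to 63. About 0.28 kg.
- ferrule_stand: Black bar 34 (x) by 84 (y) by 20 mm high, centred grey grip post 22 mm in diameter from 20 to 84 mm height, four ferrules at y = +-21.5, +-35 up to 42 mm. Origin: centre of underside. Grip the post above 48 mm. About 0.2 kg. Stand and tin are on the rack's plate, one 40, the other 90 mm before the head (its -x); which is nearer varies.
- weight_tin: Round closed zinc tin of tip weights, 46 mm in diameter, 70 mm high, upright. Origin at the centre of the underside. About 0.3 kg. Stands in line with the ferrule stand in front of the head, either nearer or farther.
- rack: Fixed steel rack: plate 6 mm thick, 352 mm in y, x from -130 to 60 mm; origin on the bench under the middle slot. Slots for the heads at y = -118, 0, 118, x = 0, on the plate. Steel fins up to 55 mm high between slots from x = -10 back; rim 45 mm high at x = 58. Plate is flat and open in front of the slots.
- side_mat: Fixed black ribbed rubber mat, the side area: 200 mm in x, 140 mm in y, 4 mm thick; origin at the centre of its underside. On one side of the rack, empty at the start.
- scale: Fixed white bench scale on the other side of the rack; round steel pan, 124 mm in diameter, its flat rigid top 40 mm above the bench. Origin on the bench under the pan's centre. Display on the -x side.
Things that resemble listed ones, but are neither listed nor needed, are in the scene too. Of the things shaped like the weight_tin, the zinc one is meant. What is shaped like the head_wide but yellow is not meant.

How it is judged:
By the outcome, as a careful person would: the job done as asked, in the order asked, and still so for the second after the job is handed in, with the robot touching nothing.
It also fails if it takes over 131 s, if anything falls off the work surface, if the arm or the gripper's body presses on something with over 40 N, if the wrist force passes 120 N, or if a joint passes its speed limit or range.

### The arm

A 6-joint arm with a two-finger parallel gripper is mounted at the origin on the work surface. World frame = base frame: x ahead of the robot, y to its left, z up, the work surface at z = 0. Lengths are in m, angles in degrees, forces in N, time in s.
With the tool pointing down it reaches from about 0.375 to 0.9 m from the base axis. Payload 3.1 kg.
Tool frame: the origin (TCP) lies at the very end of the fingers, on their centre line; the grasp point (between the pads) lies 19 mm behind it (grasp_offset is the distance from the TCP to the grasp point, in m); z points along the fingers, y is the direction in which the jaws open and shut (so a half turn about z gives the same grasp; the last joint's range is limited). The gripper opens to 87 mm and grips with 3 to 60 N. Pads are 19 mm wide; open, the fingers measure 117 mm over their backs; the gripper's body (75 mm by 190 mm) begins 51 mm behind the grasp point.
Start: joints at [56.694, 30.224, 82.088, -0, 67.689, -10.227], TCP at [0.245, 0.575, 0.223] pointing down, gripper open.
Joint ranges: [-176.69, 176.69], [-43.24, 126.21], [12.49, 139.97], [-82, 262], [0, 151.66], [-163.58, 163.58]. Speed limits (degrees/s): [159.86, 159.86, 180, 180, 180, 180].

### API

Orientations are given as a 3x3 rotation matrix whose columns are the frame's x, y, z axes.
In Python, from rig import * gives the robot as it stands. The module is installed in compiled form; this text tells all that it offers.
- The arm moves only by the tool play_rows, never from a script. Its argument "plan" is a list that holds one entry, the list of rows, each a list of 7 numbers: the shift along the world's x, y, z each as a share of 5 cm, from -1 to 1, then the turn, a rotation vector about the world's x, y, z each as a share of pi rad, from -1 to 1, then the gripper's target within -1 to 1 (fully open at 1, half-way at 0, shut at -1). A call has 1 to 12 rows; each row shifts and turns the commanded pose from where the row before left it; what a row does not reach is not made up. A row lasts 1/10 s, in which the tool goes at most 50 mm and 8.59 degrees, less where a joint would pass 70% of its speed; a pose out of reach is approached as far as the arm can. A call with a number of a shift or a turn outside -1 to 1 is refused whole. A call with a gripper value outside its range is refused whole. The fingers move at their own pace and stop on an object; the grip force is fixed at half the most. Time passes only in rows, so rows that do not move let the fingers close. It gives the time, the measured TCP pose, the force and the opening at its end, in the units of the state.
- read_state(): the state, without advancing time (a new reading comes with each control period).
- capture(name): name is "scene" or "top"; returns the picture (400x640x3 uint8, red, green, blue); there is no depth.
- camera_params(name): a dict with "intrinsics" (3x3 intrinsics, pixels), "R" (3x3) and "t" (3): a world point X has camera coordinates R X + t. Camera axes: x right, y down, z forward; pixel columns grow to the right and rows downward; lengths in m; the calibration is good to about 2 mm. A picture is of the moment at which its call begins. camera_params takes no time and is no camera call.
- hand_in(): hands the job in, once; it reports no verdict.
The state is a dict: "time_s": time; "joint_positions": joint angles; "qvel": joint speeds; "tau": joint torques, N m; "position": TCP position; "tcp_rot": TCP orientation; "force": force on the tool from outside, world axes, zero at the start; "moment": the same for the moment, N m; "opening": opening from 0.0 (shut) to 1.0 (fully open).
Only numpy, scipy, OpenCV 4.12 (cv2) and the standard library are available. Lean on these libraries where they do the work, as an engineer would, in place of code of your own. Each camera call takes 0.05 s, during which the arm holds its last target. There are 200 camera calls.

## Working session

There is one attempt and no reset: what is moved stays moved. The work goes in short steps, Python scripts to look and compute and a tool call to move; the robot and the scene stay as the last step left them, time stands still between calls to the robot, and variables do not carry over. Pictures are saved under pics/ and viewed, about 12 in all and at most 16, crops included, and the job is handed in when it is done.

Besides the shell and the picture viewer there is one more tool, called as name([rows], argument=value, ...), one row to a line, values as JSON. play_rows: Moves the arm, as the interface text tells. Its arguments: {"type":"object","properties":{"plan":{"type":"array"}},"required":["plan"]}

```bash
mkdir -p pics; python3 - <<'E'
from rig import *
import cv2
for n in("scene","top"):
    cv2.imwrite(f"pics/{n}0.png",capture(n)[:,:,::-1]); print(n,camera_params(n))
s=read_state();print(s)
E
```

```text
scene {'intrinsics': array([[472.07537628,   0.        , 316.26056376],
       [  0.        , 472.07537628, 196.67127719],
       [  0.        ,   0.        ,   1.        ]]), 'R': array([[-0.03456055,  0.99938724,  0.00554193],
       [ 0.8680925 ,  0.03276687, -0.49531984],
       [-0.49519792, -0.01230762, -0.86869301]]), 't': array([ 0.0104996 , -0.44854622,  1.55385184])}
top {'intrinsics': array([[442.5950986 ,   0.        , 314.64763352],
       [  0.        , 442.5950986 , 194.9616287 ],
       [  0.        ,   0.        ,   1.        ]]), 'R': array([[-0.01184747, -0.99932473, -0.03478106],
       [-0.9938233 ,  0.01560627, -0.10987125],
       [ 0.11033986,  0.03326453, -0.9933371 ]]), 't': array([0.02735098, 0.52465531, 1.02385195])}
{'time_s': 0.1, 'joint_positions': array([ 5.66934201e+01,  3.02734267e+01,  8.21490277e+01, -1.15723653e-03,
        6.76881520e+01, -1.02276762e+01]), 'qvel': array([-0.02438469, -0.09711944, -0.23424473,  0.07496836, -0.03539509,
        0.09760743]), 'tau': array([ 4.22271305e-04, -4.40985310e+01, -1.77149373e+01,  6.34676311e-02,
        5.33160672e-02, -3.87831608e-05]), 'position': array([0.24461671, 0.57443183, 0.22167185]), 'tcp_rot': array([[-9.19968737e-01,  3.91990347e-01, -1.04442734e-03],
       [ 3.91991604e-01,  9.19967361e-01, -1.62361883e-03],
       [ 3.24396156e-04, -1.90308531e-03, -9.99998137e-01]]), 'force': array([ 0.30661604, -1.44656882,  0.03650261]), 'moment': array([-0.02855422, -0.0689798 ,  0.0013315 ]), 'opening': 0.9965453870273847}
```

View pics/scene0.png

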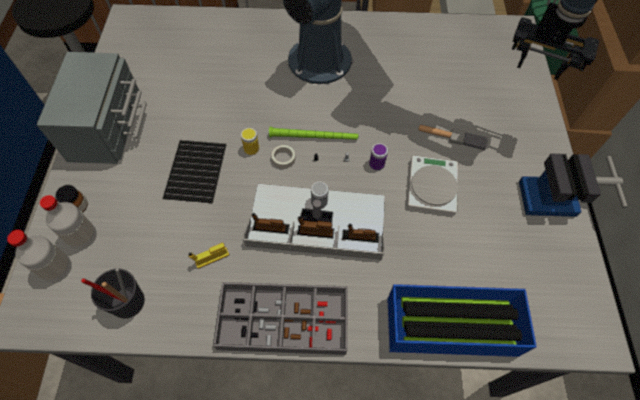

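View pics/top0.png

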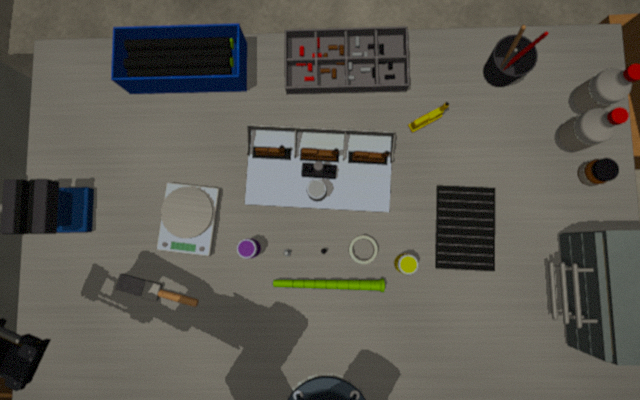

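Scene shows the rack around (318,220), with zinc tin (319,192) and stand behind it, scale (433,185) and mat (195,170). The top view shows rack (320,168), middle slot head (320,155), stand (319,171), tin (317,189), scale pan (187,212), mat (466,227). Lookalikes: yellow tin (407,263 top), purple tin (248,248), yellow head (430,117).

```bash
python3 - <<'E'
import cv2
a=cv2.imread("pics/top0.png")[118:218,240:400]
b=cv2.imread("pics/scene0.png")[170:262,240:390]
cv2.imwrite("pics/topc.png",cv2.resize(a,(800,500),interpolation=cv2.INTER_CUBIC))
cv2.imwrite("pics/scenec.png",cv2.resize(b,(750,460),interpolation=cv2.INTER_CUBIC))
E
```

```text
(no output)
```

View pics/topc.png

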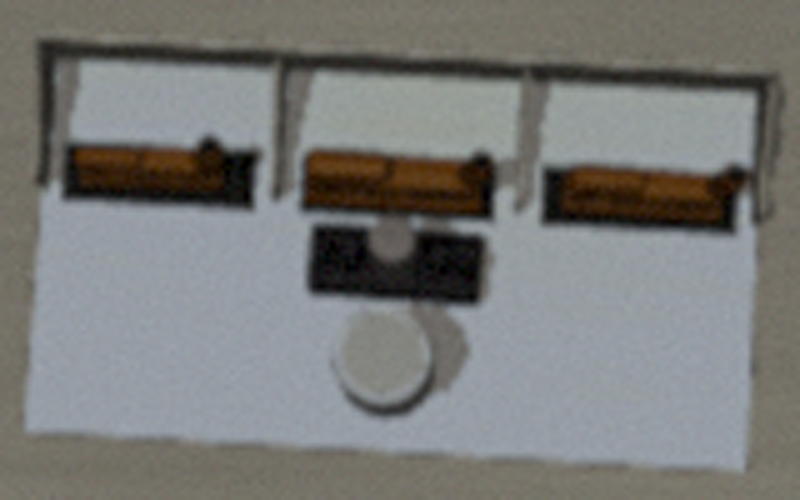

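View pics/scenec.png

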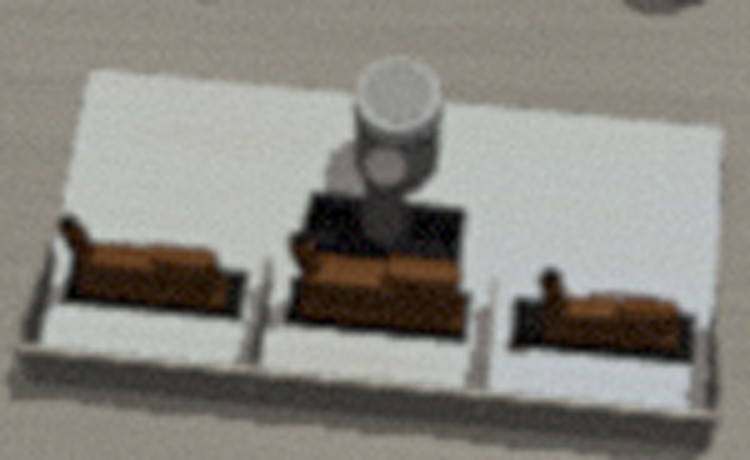

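```bash
cat > h.py <<'E'
from rig import *
import numpy as np, cv2
def px(n,u,v,z):
    c=camera_params(n);K,R,t=c["intrinsics"],c["R"],c["t"]
    d=R.T@np.linalg.solve(K,[u,v,1.]);o=-R.T@t
    return (o+d*(z-o[2])/d[2])[:3]
def proj(n,P):
    c=camera_params(n);q=c["intrinsics"]@(c["R"]@np.asarray(P)+c["t"]);return q[:2]/q[2]
E
python3 - <<'E'
from h import *
np.set_printoptions(precision=4,suppress=True)
T=lambda x,y,z:px("top",240+(x+.5)/5-.5,118+(y+.5)/5-.5,z)[:2]
S=lambda x,y,z:px("scene",240+(x+.5)/5-.5,170+(y+.5)/5-.5,z)[:2]
a,b=T(28,432,.006),T(745,468,.006);print("plate T",a,b,np.linalg.norm(a-b))
for p,q in[((a),(b))]:
    d=(p-q)/np.linalg.norm(p-q);yaw=np.degrees(np.arctan2(-d[0],d[1]));print(yaw,(a+b)/2, "rack origin",(a+b)/2+.130*np.array([d[1],-d[0]]))
a,b=S(722,128,.006),S(93,70,.006);d=(a-b)/np.linalg.norm(a-b);print("plate S",a,b,np.linalg.norm(a-b),np.degrees(np.arctan2(-d[0],d[1])),"org",(a+b)/2+.130*np.array([d[1],-d[0]]))
print("tin",T(383,355,.076),S(399,95,.076))
print("post",T(391,241,.090),S(386,166,.090))
c=[T(*p,.026) for p in((313,227),(487,238),(480,303),(310,292))];print("bar",np.mean(c,0),c)
print("head blade top toe/hosel",T(305,165,.06),T(480,170,.05))
print("pan",px("top",187.5,212.5,.04),px("scene",434,185,.04))
print("mat",[px("top",*p,.004)[:2] for p in((438,186),(494.5,187),(495,270),(437,268.5))])
# segmentation of scale pan/ mat by ellipse later
E
python3 - <<'E'
import cv2
a=cv2.imread("pics/top0.png")[172:264,150:230]
b=cv2.imread("pics/scene0.png")[145:221,400:470]
import numpy as np
o=np.hstack([cv2.resize(a,(480,552),interpolation=cv2.INTER_CUBIC),np.zeros((552,0,3),np.uint8)])
b=cv2.resize(b,(320,347),interpolation=cv2.INTER_CUBIC)
c=np.zeros((552,800,3),np.uint8);c[:,:480]=o;c[:347,480:]=b
cv2.imwrite("pics/scale.png",c)
E
```

```text
plate T [0.5081 0.1908] [ 0.4854 -0.1569] 0.3483666330033718
-3.723425048306664 [0.4967 0.0169] rack origin [0.6265 0.0085]
plate S [0.5082 0.1929] [ 0.4842 -0.1551] 0.3488525095952671 -3.949003187587691 org [0.6259 0.01  ]
tin [0.5343 0.0149] [0.5354 0.0157]
post [0.5844 0.0102] [0.5854 0.0106]
bar [0.5841 0.0089] [array([0.6033, 0.0493]), array([ 0.5964, -0.0343]), array([ 0.5649, -0.0304]), array([0.5717, 0.051 ])]
head blade top toe/hosel [0.6265 0.0507] [ 0.6246 -0.0311]
pan [0.4867 0.3216 0.04  ] [0.4911 0.3237 0.04  ]
mat [array([ 0.5449, -0.2779]), array([ 0.5403, -0.4126]), array([ 0.343 , -0.4027]), array([ 0.3478, -0.2672])]
```

View pics/scale.png

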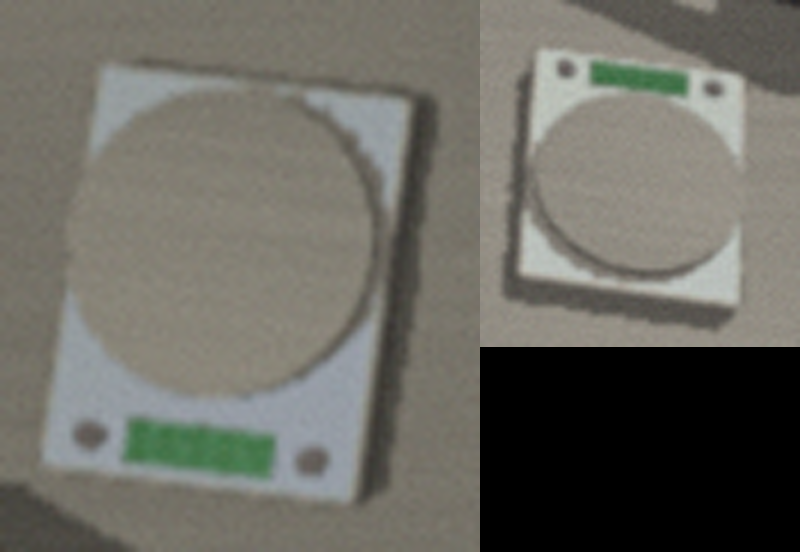

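Close crops: the middle head is the longest (crop 305–490), black stand with grey post (391,241) right before it and zinc tin (383,355) in front of that. The choice is head in the middle slot, the zinc tin, and the stand. The scale pan is centred at about (187.3,212.2). Starting to move.

play_rows([
  [[0.45,-0.85,0,0,0,0.0089,1],[0.45,-0.85,0,0,0,0.0089,1],[0.45,-0.85,0,0,0,0.0089,1],[0.45,-0.85,0,0,0,0.0089,1],[0.45,-0.85,0,0,0,0.0089,1],[0.45,-0.85,0,0,0,0.0089,1],[0.45,-0.85,0,0,0,0.0089,1],[0.45,-0.85,0,0,0,0.0089,1],[0.45,-0.85,0,0,0,0.0089,1],[0.45,-0.85,0,0,0,0.0089,1],[0.45,-0.85,0,0,0,0.0089,1],[0.45,-0.85,0,0,0,0.0089,1]],
])

```text
time_s: 1.3
position: [0.5153, 0.0631, 0.2223]
tcp_rot: [[-0.998, 0.066, -0.001], [0.066, 0.998, 0.0], [0.001, 0.0, -1.0]]
force: [0.5, 0.6, 0.8]
opening: 1.001
```

```bash
cat >> h.py <<'E'
def to(x,y,z,yaw=86.1):
    s=read_state();p=s["position"];R=s["tcp_rot"];w=np.degrees(np.arctan2(R[1,1],R[0,1]))
    from scipy.spatial.transform import Rotation as Ro
    g=np.radians(yaw);yv=np.array([np.cos(g),np.sin(g),0]);zv=np.array([0,0,-1.])
    G=np.c_[np.cross(yv,zv),yv,zv];rv=Ro.from_matrix(G@R.T).as_rotvec()/np.pi
    print("t %.1f pos"%s["time_s"],np.round(p,4),"yaw %.1f"%w,"open %.3f"%s["opening"],"F",np.round(s["force"],1),"j",np.round(s["joint_positions"],0))
    print("shift units",np.round((np.array([x,y,z])-p)/.05,3),"turn units",np.round(rv,4))
E
python3 -c "
from h import *
to(.5352,.0153,.2)"
```

```text
t 1.3 pos [0.5153 0.0631 0.2223] yaw 86.2 open 1.001 F [0.5 0.6 0.8] j [ -5.  22.  97.   0.  61. -92.]
shift units [ 0.398 -0.956 -0.447] turn units [-0.0001 -0.0002 -0.0005]
```

play_rows([
  [[0.13,-0.32,0,0,0,0,1],[0.13,-0.32,0,0,0,0,1],[0.13,-0.32,0,0,0,0,1],[0,0,-0.8,0,0,0,1],[0,0,-0.8,0,0,0,1],[0,0,-0.5,0,0,0,1],[0,0,0,0,0,0,1],[0,0,0,0,0,0,1]],
])

```text
time_s: 2.1
position: [0.5343, 0.0176, 0.1177]
tcp_rot: [[-0.998, 0.066, -0.001], [0.066, 0.998, 0.0], [0.001, 0.0, -1.0]]
force: [0.2, -0.1, 0.7]
opening: 0.996
```

```bash
python3 -c "
from h import *
to(.5352,.0153,.036)
cv2.imwrite('pics/s1.png',cv2.resize(capture('scene')[150:262,230:390,::-1],None,fx=5,fy=5,interpolation=2))"
```

```text
t 2.1 pos [0.5343 0.0176 0.1177] yaw 86.2 open 0.996 F [ 0.2 -0.1  0.7] j [-10.  32. 101.   0.  47. -96.]
shift units [ 0.017 -0.045 -1.634] turn units [-0.0001 -0.0002 -0.0006]
```

View pics/s1.png

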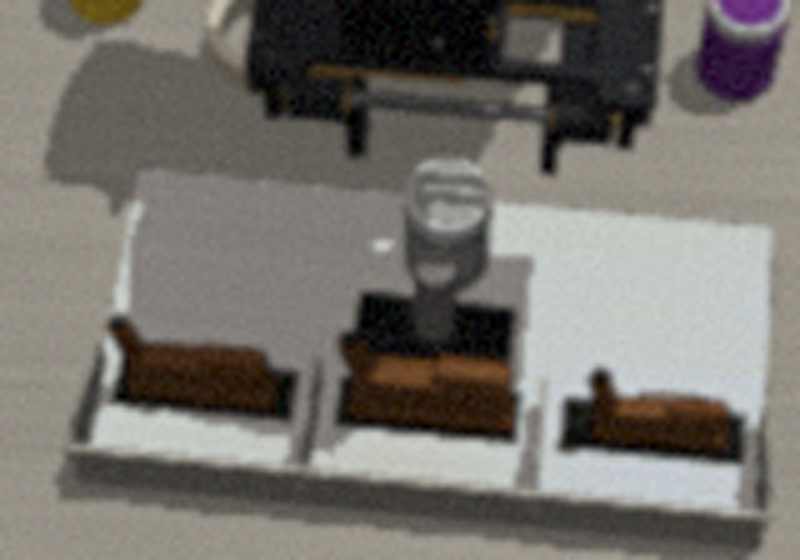

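The open fingers (tips at about (357,150) and (550,168) in the crop) straddle the zinc tin (450,195). Descending and gripping.

play_rows([
  [[0.02,-0.045,-0.5,0,0,0,1],[0,0,-0.5,0,0,0,1],[0,0,-0.4,0,0,0,1],[0,0,-0.23,0,0,0,1],[0,0,0,0,0,0,1],[0,0,0,0,0,0,1]],
])

```text
time_s: 2.75
position: [0.5365, 0.0147, 0.0372]
tcp_rot: [[-0.998, 0.067, 0.002], [0.067, 0.998, -0.0], [-0.002, -0.0, -1.0]]
force: [0.0, 0.1, 0.0]
opening: 0.997
```

```bash
python3 -c "
from h import *
to(.5352,.0153,.036)"
```

```text
t 2.8 pos [0.5365 0.0147 0.0372] yaw 86.2 open 0.997 F [0.  0.1 0. ] j [-10.  40. 103.   0.  37. -97.]
shift units [-0.025  0.012 -0.023] turn units [ 0.0001  0.0007 -0.0003]
```

play_rows([
  [[0,0,0,0,0,0,0.3],[0,0,0,0,0,0,0.1],[0,0,0,0,0,0,0],[0,0,0,0,0,0,-0.3],[0,0,0,0,0,0,-1],[0,0,0,0,0,0,-1],[0,0,0,0,0,0,-1],[0,0,0,0,0,0,-1]],
])

```text
time_s: 3.55
position: [0.5355, 0.0148, 0.0361]
tcp_rot: [[-0.998, 0.067, 0.0], [0.067, 0.998, 0.0], [-0.0, 0.0, -1.0]]
force: [-0.1, 0.2, 1.6]
opening: 0.521
```

```bash
python3 -c "
from h import *
to(.40,-.34,.2)
to(.40,-.34,.2)"
```

```text
t 3.5 pos [0.5355 0.0148 0.0361] yaw 86.1 open 0.521 F [-0.1  0.2  1.6] j [-10.  40. 103.   0.  37. -97.]
shift units [-2.709 -7.095  3.279] turn units [-0.      0.     -0.0002]
t 3.5 pos [0.5355 0.0148 0.0361] yaw 86.1 open 0.521 F [-0.1  0.2  1.6] j [-10.  40. 103.   0.  37. -97.]
shift units [-2.709 -7.095  3.279] turn units [-0.      0.     -0.0002]
```

play_rows([
  [[0,0,0.4,0,0,0,-1],[0,0,0.6,0,0,0,-1],[0,0,0.6,0,0,0,-1],[-0.2,-0.6,0.3,0,0,0,-1],[-0.25,-0.65,0,0,0,0,-1],[-0.25,-0.65,0,0,0,0,-1],[-0.25,-0.65,0,0,0,0,-1],[-0.25,-0.65,0,0,0,0,-1],[-0.25,-0.65,0,0,0,0,-1],[-0.25,-0.65,0,0,0,0,-1],[-0.25,-0.65,0,0,0,0,-1],[-0.25,-0.65,0,0,0,0,-1]],
])

```text
time_s: 4.75
position: [0.4242, -0.2761, 0.1304]
tcp_rot: [[-0.998, 0.067, -0.001], [0.067, 0.998, 0.001], [0.001, 0.001, -1.0]]
force: [0.3, 0.1, -3.3]
opening: 0.52
```

```bash
python3 -c "
from h import *
to(.40,-.34,.037)
cv2.imwrite('pics/s2.png',cv2.resize(capture('scene')[100:262,130:390,::-1],None,fx=3,fy=3,interpolation=2))"
```

```text
t 4.8 pos [ 0.4242 -0.2761  0.1304] yaw 86.1 open 0.520 F [ 0.3  0.1 -3.3] j [ -46.   29.  104.   -0.   47. -132.]
shift units [-0.485 -1.279 -1.869] turn units [-0.0004 -0.0004 -0.0002]
```

View pics/s2.png

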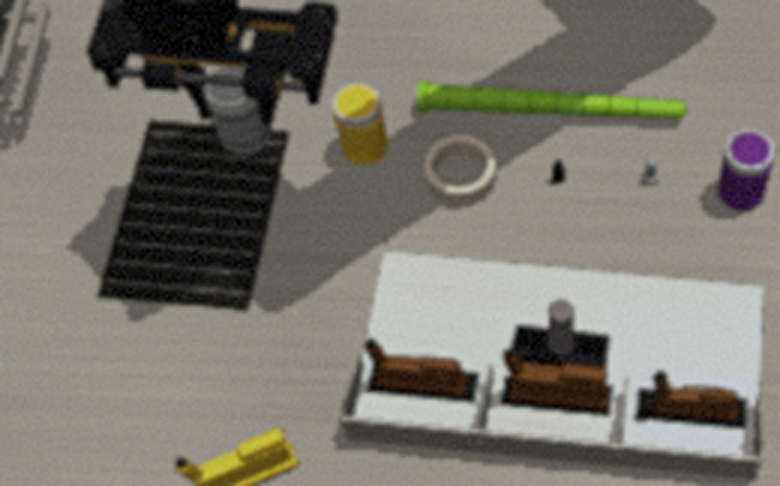

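The tin is in the gripper above the mat's near-right part; the stand and heads stand unchanged. Lowering onto the mat.

play_rows([
  [[-0.12,-0.32,0,0,0,0,-1],[-0.12,-0.32,0,0,0,0,-1],[-0.12,-0.32,-0.2,0,0,0,-1],[-0.12,-0.32,-0.5,0,0,0,-1],[0,0,-0.5,0,0,0,-1],[0,0,-0.4,0,0,0,-1],[0,0,-0.2,0,0,0,-1],[0,0,-0.08,0,0,0,-1],[0,0,0,0,0,0,-1],[0,0,0,0,0,0,-1]],
])

```text
time_s: 5.8
position: [0.4019, -0.3396, 0.0376]
tcp_rot: [[-0.998, 0.067, 0.001], [0.067, 0.998, -0.001], [-0.001, -0.001, -1.0]]
force: [0.2, -0.3, -3.3]
opening: 0.521
```

```bash
python3 -c "
from h import *
to(.40,-.34,.0345)"
```

```text
t 5.8 pos [ 0.4019 -0.3396  0.0376] yaw 86.2 open 0.521 F [ 0.2 -0.3 -3.3] j [ -52.   40.  104.   -0.   36. -139.]
shift units [-0.039 -0.008 -0.062] turn units [ 0.0004  0.0003 -0.0004]
```

play_rows([
  [[0,0,-0.03,0,0,0,-1],[0,0,-0.03,0,0,0,-1],[0,0,0,0,0,0,-1],[0,0,0,0,0,0,-1]],
])

```text
time_s: 6.2
position: [0.4015, -0.3394, 0.0343]
tcp_rot: [[-0.998, 0.067, 0.0], [0.067, 0.998, -0.0], [-0.0, -0.0, -1.0]]
force: [0.7, -0.5, -3.5]
opening: 0.523
```

play_rows([
  [[0,0,-0.012,0,0,0,-1],[0,0,0,0,0,0,-1],[0,0,0,0,0,0,-1]],
])

```text
time_s: 6.5
position: [0.4016, -0.3394, 0.0341]
tcp_rot: [[-0.998, 0.067, 0.0], [0.067, 0.998, -0.0], [-0.0, -0.0, -1.0]]
force: [-0.4, 1.2, 4.6]
opening: 0.522
```

play_rows([
  [[0,0,0,0,0,0,0.3],[0,0,0,0,0,0,1],[0,0,0,0,0,0,1],[0,0,0,0,0,0,1],[0,0,0.3,0,0,0,1],[0,0,0.9,0,0,0,1],[0,0,0.9,0,0,0,1],[0,0,0.5,0,0,0,1],[0.3,0.7,0,0,0,0,1],[0.4,0.7,0,0,0,0,1],[0.4,0.7,0,0,0,0,1],[0.4,0.7,0,0,0,0,1]],
])

```text
time_s: 7.7
position: [0.4769, -0.1981, 0.1635]
tcp_rot: [[-0.998, 0.068, 0.0], [0.068, 0.998, -0.0], [-0.0, -0.0, -1.0]]
force: [-0.6, -0.6, -0.6]
opening: 0.999
```

```bash
python3 -c "
from h import *
to(.5852,.0108,.12)"
```

```text
t 7.7 pos [ 0.4769 -0.1981  0.1635] yaw 86.1 open 0.999 F [-0.6 -0.6 -0.6] j [ -35.   27.  101.   -0.   52. -121.]
shift units [ 2.166  4.178 -0.871] turn units [0.0001 0.0001 0.    ]
```

play_rows([
  [[0.36,0.7,0,0,0,0,1],[0.36,0.7,0,0,0,0,1],[0.36,0.7,0,0,0,0,1],[0.36,0.7,0,0,0,0,1],[0.36,0.7,0,0,0,0,1],[0.36,0.68,0,0,0,0,1],[0,0,-0.4,0,0,0,1],[0,0,-0.45,0,0,0,1],[0,0,0,0,0,0,1],[0,0,0,0,0,0,1]],
])

```text
time_s: 8.7
position: [0.5841, 0.0097, 0.1207]
tcp_rot: [[-0.998, 0.067, -0.001], [0.067, 0.998, 0.0], [0.001, 0.0, -1.0]]
force: [-0.1, -0.5, 0.5]
opening: 0.997
```

```bash
python3 -c "
from h import *
cv2.imwrite('pics/s3.png',cv2.resize(capture('scene')[150:262,230:390,::-1],None,fx=5,fy=5,interpolation=2))
to(.5852,.0108,.058)
s=read_state();p=s['position'];y=s['tcp_rot'][:,1]
for o in(-.0435,0,.0435):
  u=proj('scene',p+o*y);print((u-[230,150]+.5)*5)
print((proj('scene',[.5852,.0108,.09])-[230,150]+.5)*5)"
```

```text
t 8.8 pos [0.5848 0.0094 0.1214] yaw 86.1 open 0.998 F [ 0.5 -1.7  0.6] j [-10.  35.  93.  -0.  52. -96.]
shift units [ 0.008  0.027 -1.268] turn units [ 0.      0.0002 -0.0001]
[346.6144222  226.30609165]
[434.61622202 234.38895577]
[522.92031197 242.49958489]
[436.92197589 266.1867497 ]
```

View pics/s3.png

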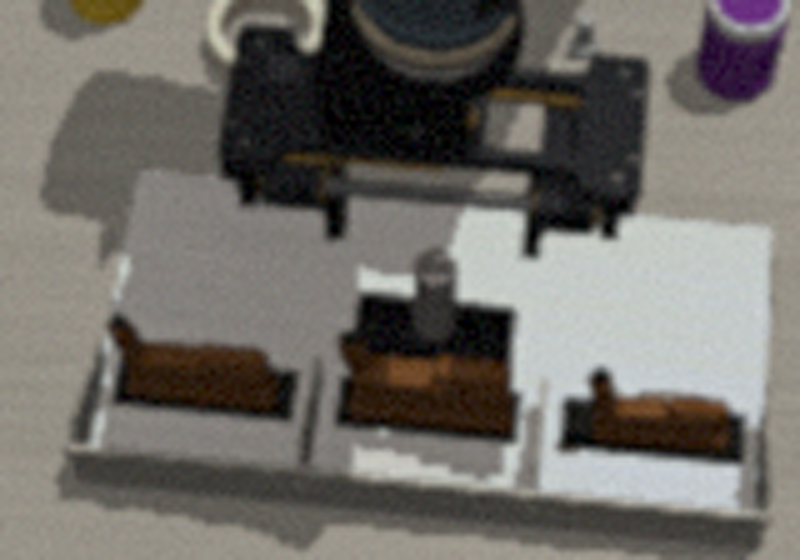

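Fingers (335,235)/(530,252) are centred over the post (435,262). Descending.

play_rows([
  [[0.01,0.02,-0.4,0,0,0,1],[0,0,-0.4,0,0,0,1],[0,0,-0.3,0,0,0,1],[0,0,-0.15,0,0,0,1],[0,0,0,0,0,0,0.5],[0,0,0,0,0,0,0],[0,0,0,0,0,0,-0.3],[0,0,0,0,0,0,-0.4],[0,0,0,0,0,0,-1],[0,0,0,0,0,0,-1],[0,0,0,0,0,0,-1],[0,0,0,0,0,0,-1]],
])

```text
time_s: 9.95
position: [0.585, 0.0108, 0.0585]
tcp_rot: [[-0.998, 0.067, 0.0], [0.067, 0.998, 0.0], [-0.0, 0.0, -1.0]]
force: [0.8, -1.6, -0.4]
opening: 0.352
```

```bash
python3 -c "
from h import *
to(.49,-.34,.16)"
```

```text
t 9.9 pos [0.585  0.0108 0.0585] yaw 86.1 open 0.352 F [ 0.8 -1.6 -0.4] j [-10.  40.  95.   0.  45. -96.]
shift units [-1.899 -7.015  2.03 ] turn units [-0.      0.     -0.0003]
```

play_rows([
  [[0,0,0,0,0,0,-1],[0,0,0,0,0,0,-1],[0,0,0,0,0,0,-1],[0,0,0,0,0,0,-1]],
])

```text
time_s: 10.35
position: [0.585, 0.0107, 0.0584]
tcp_rot: [[-0.998, 0.067, -0.0], [0.067, 0.998, -0.0], [0.0, -0.0, -1.0]]
force: [-0.4, -0.8, -1.3]
opening: 0.244
```

play_rows([
  [[0,0,0.2,0,0,0,-1],[0,0,0.4,0,0,0,-1],[0,0,0.6,0,0,0,-1],[0,0,0.6,0,0,0,-1],[-0.15,-0.5,0.2,0,0,0,-1],[-0.16,-0.6,0,0,0,0,-1],[-0.16,-0.6,0,0,0,0,-1],[-0.16,-0.6,0,0,0,0,-1],[-0.16,-0.6,0,0,0,0,-1],[-0.16,-0.6,0,0,0,0,-1],[-0.16,-0.6,0,0,0,0,-1],[-0.16,-0.6,0,0,0,0,-1]],
])

```text
time_s: 11.55
position: [0.5208, -0.2252, 0.1589]
tcp_rot: [[-0.998, 0.067, -0.0], [0.067, 0.998, 0.0], [0.0, 0.0, -1.0]]
force: [0.3, -0.1, -1.0]
opening: 0.244
```

```bash
python3 -c "
from h import *
to(.495,-.34,.062)"
```

```text
t 11.6 pos [ 0.5208 -0.2252  0.1589] yaw 86.1 open 0.244 F [ 0.3 -0.1 -1. ] j [ -35.   31.   94.    0.   55. -121.]
shift units [-0.516 -2.297 -1.938] turn units [-0.0001 -0.     -0.0002]
```

play_rows([
  [[-0.13,-0.57,0,0,0,0,-1],[-0.13,-0.57,0,0,0,0,-1],[-0.13,-0.57,0,0,0,0,-1],[-0.13,-0.57,0,0,0,0,-1],[0,0,-0.6,0,0,0,-1],[0,0,-0.6,0,0,0,-1],[0,0,-0.5,0,0,0,-1],[0,0,-0.25,0,0,0,-1],[0,0,-0.03,0,0,0,-1],[0,0,0,0,0,0,-1],[0,0,0,0,0,0,-1]],
])

```text
time_s: 12.65
position: [0.4964, -0.339, 0.0609]
tcp_rot: [[-0.998, 0.067, 0.002], [0.067, 0.998, -0.002], [-0.002, -0.002, -1.0]]
force: [0.5, -1.1, -1.9]
opening: 0.242
```

```bash
python3 -c "
from h import *
to(.495,-.34,.0562)
cv2.imwrite('pics/s4.png',cv2.resize(capture('scene')[100:262,130:390,::-1],None,fx=3,fy=3,interpolation=2))"
```

```text
t 12.7 pos [ 0.4964 -0.339   0.0609] yaw 86.2 open 0.242 F [ 0.5 -1.1 -1.9] j [ -45.   41.   93.   -0.   46. -131.]
shift units [-0.027 -0.02  -0.094] turn units [ 0.0006  0.0006 -0.0003]
```

View pics/s4.png

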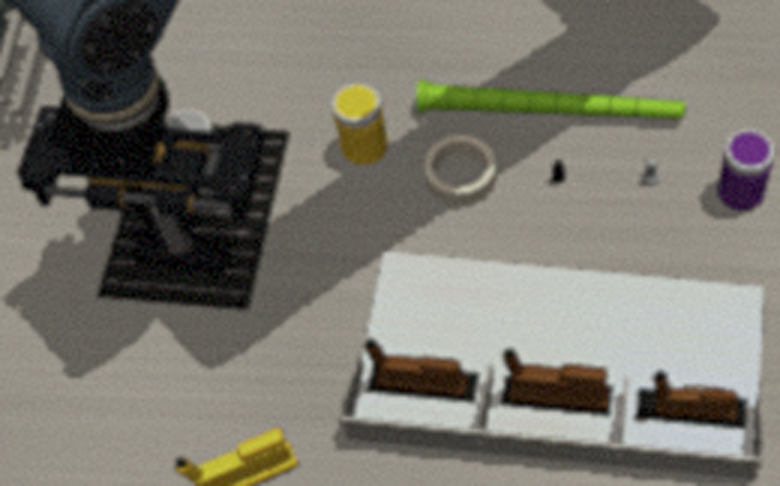

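The stand is held upright over the mat (post 165,225), the tin stands at (185,122), and the head is now free (555,385).

play_rows([
  [[0,0,-0.04,0,0,0,-1],[0,0,-0.035,0,0,0,-1],[0,0,0,0,0,0,-1],[0,0,0,0,0,0,-1]],
])

```text
time_s: 13.1
position: [0.4959, -0.3387, 0.0563]
tcp_rot: [[-0.998, 0.067, 0.001], [0.067, 0.998, -0.001], [-0.001, -0.001, -1.0]]
force: [0.3, 0.6, 2.7]
opening: 0.245
```

```bash
python3 -c "
from h import *
to(.495,-.34,.0562)"
```

```text
t 13.1 pos [ 0.4959 -0.3387  0.0563] yaw 86.1 open 0.245 F [0.3 0.6 2.7] j [ -45.   41.   93.    0.   46. -131.]
shift units [-0.018 -0.026 -0.003] turn units [ 0.0003  0.0003 -0.0003]
```

play_rows([
  [[0,0,0,0,0,0,0],[0,0,0,0,0,0,1],[0,0,0,0,0,0,1],[0,0,0,0,0,0,1],[0,0,0,0,0,0,1],[0,0,0.3,0,0,0,1],[0,0,0.8,0,0,0,1],[0,0,0.8,0,0,0,1],[0,0,0.3,0,0,0,1]],
])

```text
time_s: 14.0
position: [0.4973, -0.34, 0.1709]
tcp_rot: [[-0.998, 0.067, 0.006], [0.067, 0.998, -0.006], [-0.006, -0.005, -1.0]]
force: [0.6, 0.2, 0.4]
opening: 0.959
```

play_rows([
  [[0.2,0.55,0,0,0,-0.04,0.5],[0.2,0.55,0,0,0,-0.04,0.3],[0.2,0.55,0,0,0,-0.04,0],[0.2,0.55,0,0,0,-0.04,0],[0.2,0.55,0,0,0,-0.04,0],[0.2,0.55,0,0,0,-0.04,0],[0.2,0.55,0,0,0,-0.04,0],[0.2,0.55,0,0,0,-0.04,0],[0.2,0.55,0,0,0,-0.04,0],[0.2,0.55,0,0,0,-0.04,0],[0.2,0.55,0,0,0,-0.04,0],[0.2,0.55,0,0,0,-0.04,0]],
])

```text
time_s: 15.2
position: [0.6159, -0.0071, 0.167]
tcp_rot: [[0.01, 1.0, 0.001], [1.0, -0.01, -0.0], [-0.0, 0.001, -1.0]]
force: [0.4, -0.3, -1.1]
opening: 0.499
```

```bash
python3 -c "
from h import *
to(.6255,.0095,.12,-3.9)
cv2.imwrite('pics/s5.png',cv2.resize(capture('scene')[100:262,130:390,::-1],None,fx=3,fy=3,interpolation=2))"
```

```text
t 15.2 pos [ 0.6159 -0.0071  0.167 ] yaw -0.5 open 0.499 F [ 0.4 -0.3 -1.1] j [-11.  33.  87.  -0.  60. -10.]
shift units [ 0.192  0.332 -0.939] turn units [ 0.0001  0.0003 -0.0186]
```

play_rows([
  [[0.1,0.17,-0.2,0,0,-0.0093,0],[0.1,0.16,-0.4,0,0,-0.0093,0],[0,0,-0.35,0,0,0,0],[0,0,0,0,0,0,0],[0,0,0,0,0,0,0]],
])

```text
time_s: 15.75
position: [0.6255, 0.0081, 0.1189]
tcp_rot: [[0.063, 0.998, 0.0], [0.998, -0.063, -0.0], [-0.0, 0.0, -1.0]]
force: [0.4, -0.5, 0.9]
opening: 0.5
```

```bash
python3 -c "
from h import *
cv2.imwrite('pics/s5.png',cv2.resize(capture('scene')[165:265,230:390,::-1],None,fx=5,fy=5,interpolation=2))
to(.6255,.0095,.024,-3.9)
s=read_state();p=s['position'];y=s['tcp_rot'][:,1]
for o in(-.0218,0,.0218):
  u=proj('scene',p+o*y);print((u-[230,165]+.5)*5)
from scipy.spatial.transform import Rotation as Ro
c,si=np.cos(np.radians(-3.9)),np.sin(np.radians(-3.9))
for a,b,z in((.008,.043,.06),(.008,0,.048),(-.008,0,.048),(.008,.043,.006),(.012,.043,.006),(.012,-.043,.006),(-.008,.043,.06)):
  w=[.6255+c*a-si*b,.0095+si*a+c*b,z];print(a,b,z,np.round((proj('scene',w)-[230,165]+.5)*5))"
```

```text
t 15.8 pos [0.626  0.0079 0.1194] yaw -3.6 open 0.501 F [ 1.2  0.4 -0.4] j [-9. 37. 87. -0. 55. -6.]
shift units [-0.01   0.032 -1.908] turn units [ 0.0001  0.0005 -0.0017]
[432.83690216 196.12336074]
[428.4381093  235.43355157]
[423.95527904 275.49474985]
0.008 0.043 0.06 [515. 312.]
0.008 0 0.048 [430. 314.]
-0.008 0 0.048 [433. 286.]
0.008 0.043 0.006 [511. 357.]
0.012 0.043 0.006 [510. 364.]
0.012 -0.043 0.006 [347. 349.]
-0.008 0.043 0.06 [517. 284.]
```

View pics/s5.png

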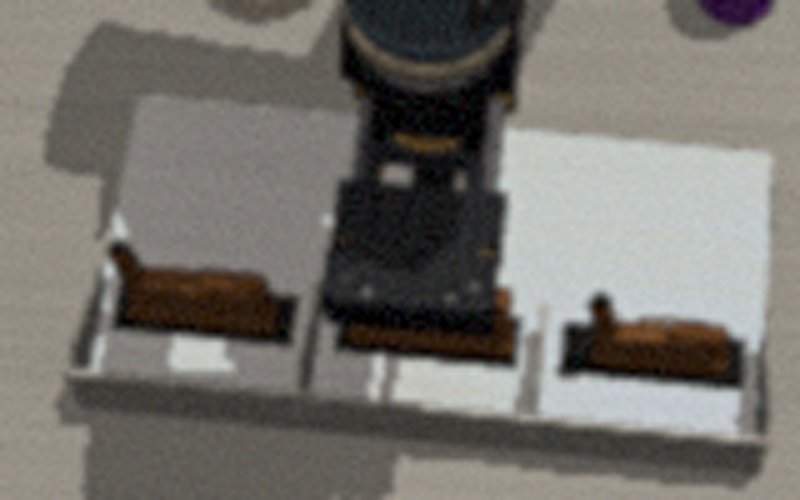

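The gripper is above the middle head; sole corners at (340,347) and (515,362) agree with the predicted place within about 2 mm. Descending around the blade.

play_rows([
  [[0,0.02,-0.5,0,0,-0.0015,0],[0,0,-0.5,0,0,0,0],[0,0,-0.4,0,0,0,0],[0,0,-0.3,0,0,0,0],[0,0,-0.18,0,0,0,0],[0,0,0,0,0,0,0],[0,0,0,0,0,0,0]],
])

```text
time_s: 16.5
position: [0.6261, 0.0091, 0.0249]
tcp_rot: [[0.068, 0.998, 0.001], [0.998, -0.068, -0.0], [-0.0, 0.001, -1.0]]
force: [0.5, 0.3, -0.5]
opening: 0.497
```

```bash
python3 -c "
from h import *
to(.6255,.0095,.024,-3.9)"
```

```text
t 16.5 pos [0.6261 0.0091 0.0249] yaw -3.9 open 0.497 F [ 0.5  0.3 -0.5] j [-9. 45. 89.  0. 45. -6.]
shift units [-0.013  0.009 -0.019] turn units [ 0.0001  0.0004 -0.0001]
```

play_rows([
  [[0,0,-0.02,0,0,0,-0.3],[0,0,0,0,0,0,-0.5],[0,0,0,0,0,0,-0.6],[0,0,0,0,0,0,-1],[0,0,0,0,0,0,-1],[0,0,0,0,0,0,-1],[0,0,0,0,0,0,-1],[0,0,0,0,0,0,-1]],
])

```text
time_s: 17.3
position: [0.6259, 0.0092, 0.0235]
tcp_rot: [[0.068, 0.998, 0.001], [0.998, -0.068, -0.0], [-0.0, 0.001, -1.0]]
force: [1.0, -0.2, 2.0]
opening: 0.181
```

play_rows([
  [[0,0,0.1,0,0,0,-1],[0,0,0.2,0,0,0,-1],[0,0,0.4,0,0,0,-1],[0,0,0.5,0,0,0,-1],[0,0,0.5,0,0,0,-1],[0,0,0.5,0,0,0,-1],[0,0,0,0,0,0,-1]],
])

```text
time_s: 18.0
position: [0.6278, 0.0089, 0.137]
tcp_rot: [[0.067, 0.998, 0.008], [0.998, -0.067, -0.001], [-0.001, 0.008, -1.0]]
force: [0.9, -0.2, -2.9]
opening: 0.178
```

```bash
python3 -c "
from h import *
to(.4885,.3225,.12,-3.9)"
```

```text
t 18.0 pos [0.6278 0.0089 0.137 ] yaw -3.9 open 0.178 F [ 0.9 -0.2 -2.9] j [-9. 36. 86.  0. 57. -6.]
shift units [-2.786  6.271 -0.34 ] turn units [ 0.0004  0.0024 -0.0002]
```

play_rows([
  [[-0.15,0.35,0,0,0,0,-1],[-0.24,0.54,0,0,0,0,-1],[-0.24,0.54,0,0,0,0,-1],[-0.24,0.54,0,0,0,0,-1],[-0.24,0.54,0,0,0,0,-1],[-0.24,0.54,0,0,0,0,-1],[-0.24,0.54,0,0,0,0,-1],[-0.24,0.54,0,0,0,0,-1],[-0.24,0.54,0,0,0,0,-1],[-0.24,0.54,0,0,0,0,-1],[-0.24,0.54,0,0,0,0,-1],[-0.24,0.54,0,0,0,0,-1]],
])

```text
time_s: 19.2
position: [0.4828, 0.3247, 0.1312]
tcp_rot: [[0.067, 0.998, -0.005], [0.998, -0.067, -0.002], [-0.002, -0.005, -1.0]]
force: [-0.6, -0.8, -3.4]
opening: 0.18
```

play_rows([
  [[-0.05,0,-0.2,0,0,0,-1],[0,0,-0.4,0,0,0,-1],[0,0,-0.4,0,0,0,-1],[0,0,-0.3,0,0,0,-1],[0,0,0,0,0,0,-1],[0,0,0,0,0,0,-1]],
])

```text
time_s: 19.8
position: [0.4822, 0.3232, 0.067]
tcp_rot: [[0.068, 0.998, -0.003], [0.998, -0.068, -0.001], [-0.001, -0.003, -1.0]]
force: [-0.5, 0.8, -3.1]
opening: 0.18
```

```bash
python3 -c "
from h import *
to(.4885,.3225,.0575,-3.9)
a=cv2.resize(capture('scene')[125:225,390:490,::-1],(500,500),interpolation=2)
b=cv2.resize(capture('top')[172:262,150:210,::-1],(300,450),interpolation=2)
o=np.zeros((500,800,3),np.uint8);o[:,:500]=a;o[:450,500:]=b
cv2.imwrite('pics/s6.png',o)"
```

```text
t 19.8 pos [0.4822 0.3232 0.067 ] yaw -3.9 open 0.180 F [-0.5  0.8 -3.1] j [23. 39. 95. -0. 45. 27.]
shift units [ 0.126 -0.013 -0.19 ] turn units [ 0.0004 -0.0009 -0.0001]
```

View pics/s6.png

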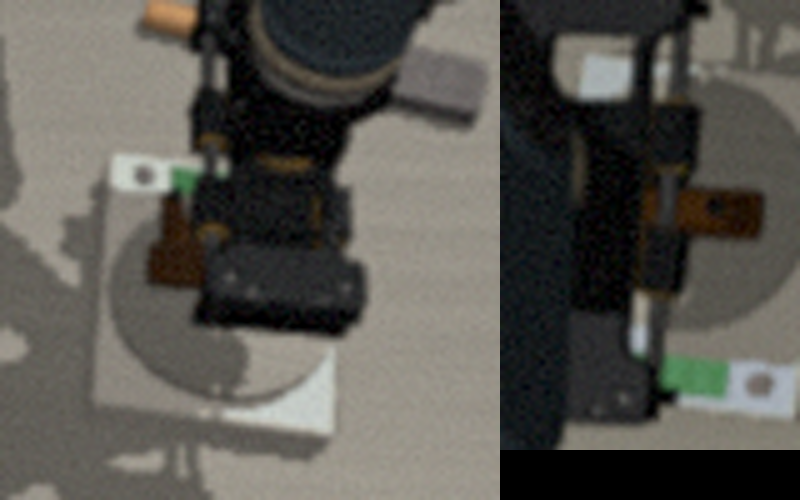

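The head hangs upright over the pan, hosel toward -y. Correct +6 mm in x and lower.

play_rows([
  [[0.065,0,0,0,0,0,-1],[0.06,-0.01,-0.08,0,0,0,-1],[0,0,-0.06,0,0,0,-1],[0,0,0,0,0,0,-1],[0,0,0,0,0,0,-1]],
])

```text
time_s: 20.4
position: [0.4895, 0.3231, 0.061]
tcp_rot: [[0.068, 0.998, -0.001], [0.998, -0.068, -0.0], [-0.0, -0.001, -1.0]]
force: [-0.5, -0.4, -4.1]
opening: 0.179
```

```bash
python3 -c "
from h import *
to(.4885,.3225,.0575,-3.9)"
```

```text
t 20.4 pos [0.4895 0.3231 0.061 ] yaw -3.9 open 0.179 F [-0.5 -0.4 -4.1] j [23. 40. 95.  0. 45. 26.]
shift units [-0.019 -0.012 -0.071] turn units [ 0.0001 -0.0002 -0.0001]
```

play_rows([
  [[-0.01,-0.01,-0.04,0,0,0,-1],[0,0,-0.03,0,0,0,-1],[0,0,0,0,0,0,-1],[0,0,0,0,0,0,-1]],
])

```text
time_s: 20.8
position: [0.4891, 0.3227, 0.0577]
tcp_rot: [[0.068, 0.998, -0.0], [0.998, -0.068, -0.0], [-0.0, -0.0, -1.0]]
force: [-0.3, -0.4, -4.3]
opening: 0.181
```

play_rows([
  [[0,0,-0.012,0,0,0,-1],[0,0,0,0,0,0,-1],[0,0,0,0,0,0,-1]],
])

```text
time_s: 21.1
position: [0.4892, 0.3227, 0.0575]
tcp_rot: [[0.068, 0.998, 0.0], [0.998, -0.068, 0.0], [0.0, 0.0, -1.0]]
force: [-1.7, -1.1, 1.3]
opening: 0.181
```

play_rows([
  [[0,0,0,0,0,0,-0.4],[0,0,0,0,0,0,0],[0,0,0,0,0,0,0.1],[0,0,0,0,0,0,0.1],[0,0,0.2,0,0,0,0.1],[0,0,0.6,0,0,0,0.1],[0,0,0.8,0,0,0,0.1],[0,0,0.8,0,0,0,0.1],[-0.1,-0.7,0,0,0,0.04,0.5],[-0.1,-0.7,0,0,0,0.04,1],[-0.1,-0.7,0,0,0,0.04,1],[-0.1,-0.7,0,0,0,0.04,1]],
])

```text
time_s: 22.3
position: [0.469, 0.1817, 0.1781]
tcp_rot: [[-0.427, 0.904, 0.002], [0.904, 0.427, 0.0], [-0.001, 0.001, -1.0]]
force: [-0.0, -0.3, -0.6]
opening: 0.827
```

play_rows([
  [[0.06,-0.7,0,0,0,0.04,1],[0.06,-0.7,0,0,0,0.04,1],[0.06,-0.7,0,0,0,0.04,1],[0.06,-0.7,0,0,0,0.04,1],[0.06,-0.7,0,0,0,0.04,1],[0.06,-0.7,0,0,0,0.04,1],[0.06,-0.7,0,0,0,0.04,1],[0.06,-0.7,0,0,0,0.04,1]],
])

```text
time_s: 23.1
position: [0.4933, -0.0988, 0.1779]
tcp_rot: [[-0.992, 0.125, 0.001], [0.125, 0.992, -0.0], [-0.001, -0.0, -1.0]]
force: [0.8, -0.3, -0.8]
opening: 1.001
```

```bash
python3 -c "
from h import *
to(.4959,-.3387,.12)
a=cv2.resize(capture('scene')[140:220,395:475,::-1],(400,400),interpolation=2)
b=cv2.resize(capture('top')[176:256,150:230,::-1],(400,400),interpolation=2)
cv2.imwrite('pics/s7.png',np.hstack([a,b]))
c,si=np.cos(np.radians(-3.9)),np.sin(np.radians(-3.9))
for n,o in(('scene',(395,140)),('top',(150,176))):
  for a,b,z in((.012,.043,.04),(.012,-.043,.04),(-.012,.043,.04),(-.012,-.043,.04),(0,.043,.094)):
    w=[.4889+c*a-si*b,.3227+si*a+c*b,z];print(n,a,b,z,np.round((proj(n,w)-o+.5)*5))"
```

```text
t 23.1 pos [ 0.4933 -0.0988  0.1779] yaw 82.8 open 1.001 F [ 0.8 -0.3 -0.8] j [ -24.   25.  102.    0.   53. -107.]
shift units [ 0.051 -4.798 -1.159] turn units [0.0001 0.0004 0.0183]
scene 0.012 0.043 0.04 [276. 250.]
scene 0.012 -0.043 0.04 [115. 236.]
scene -0.012 0.043 0.04 [275. 212.]
scene -0.012 -0.043 0.04 [115. 198.]
scene 0 0.043 0.094 [302. 178.]
top 0.012 0.043 0.04 [101. 150.]
top 0.012 -0.043 0.04 [280. 160.]
top -0.012 0.043 0.04 [ 96. 201.]
top -0.012 -0.043 0.04 [275. 211.]
top 0 0.043 0.094 [ 55. 167.]
```

View pics/s7.png

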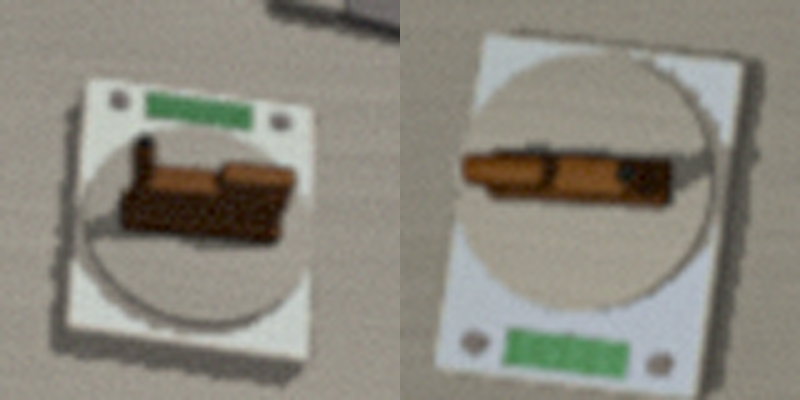

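The head stands upright on the pan; both views put its centre within about 3 mm of the pan's (left crop 196,220 vs 196,224; right crop 586,180). Now fetch the stand.

play_rows([
  [[0,-0.7,0,0,0,0.009,1],[0,-0.7,0,0,0,0.0093,1],[0.01,-0.7,0,0,0,0,1],[0.01,-0.7,0,0,0,0,1],[0.01,-0.7,0,0,0,0,1],[0.01,-0.7,0,0,0,0,1],[0.01,-0.6,0,0,0,0,1],[0,0,-0.6,0,0,0,1],[0,0,-0.56,0,0,0,1],[0,0,0,0,0,0,1],[0,0,0,0,0,0,1]],
])

```text
time_s: 24.3
position: [0.4958, -0.3365, 0.1194]
tcp_rot: [[-0.997, 0.073, -0.001], [0.073, 0.997, 0.001], [0.001, 0.001, -1.0]]
force: [-0.0, 0.2, 1.0]
opening: 0.998
```

```bash
python3 -c "
from h import *
to(.4959,-.3387,.0563,86.15)"
```

```text
t 24.3 pos [ 0.4958 -0.3365  0.1194] yaw 85.8 open 0.998 F [-0.   0.2  1. ] j [ -45.   36.   91.    0.   53. -131.]
shift units [ 0.002 -0.044 -1.261] turn units [-0.0002 -0.0002  0.0018]
```

play_rows([
  [[0,-0.04,-0.4,0,0,0.0018,1],[0,0,-0.4,0,0,0,1],[0,0,-0.3,0,0,0,1],[0,0,-0.16,0,0,0,1],[0,0,0,0,0,0,1],[0,0,0,0,0,0,1],[0,0,0,0,0,0,1]],
])

```text
time_s: 25.0
position: [0.4963, -0.3398, 0.0571]
tcp_rot: [[-0.998, 0.067, 0.001], [0.067, 0.998, -0.001], [-0.001, -0.001, -1.0]]
force: [0.2, -0.5, -0.8]
opening: 1.003
```

```bash
python3 -c "
from h import *
to(.4959,-.3387,.0563,86.15)"
```

```text
t 25.0 pos [ 0.4963 -0.3398  0.0571] yaw 86.1 open 1.003 F [ 0.2 -0.5 -0.8] j [ -45.   41.   93.    0.   46. -131.]
shift units [-0.008  0.021 -0.015] turn units [0.0004 0.0004 0.    ]
```

play_rows([
  [[-0.005,0.02,-0.005,0,0,0,0.3],[0,0,0,0,0,0,-0.1],[0,0,0,0,0,0,-0.4],[0,0,0,0,0,0,-0.4],[0,0,0,0,0,0,-0.5],[0,0,0,0,0,0,-1],[0,0,0,0,0,0,-1],[0,0,0,0,0,0,-1],[0,0,0,0,0,0,-1],[0,0,0,0,0,0,-1],[0,0,0,0,0,0,-1]],
])

```text
time_s: 26.1
position: [0.4955, -0.3383, 0.0558]
tcp_rot: [[-0.998, 0.067, 0.0], [0.067, 0.998, -0.0], [-0.0, -0.0, -1.0]]
force: [-0.1, -0.5, -1.0]
opening: 0.242
```

```bash
python3 -c "
from h import *
to(.585,.0108,.155,86.15)"
```

```text
t 26.1 pos [ 0.4955 -0.3383  0.0558] yaw 86.1 open 0.242 F [-0.1 -0.5 -1. ] j [ -45.   41.   93.   -0.   46. -131.]
shift units [1.79  6.983 1.984] turn units [0. 0. 0.]
```

play_rows([
  [[0,0,0.2,0,0,0,-1],[0,0,0.6,0,0,0,-1],[0,0,0.7,0,0,0,-1],[0,0,0.5,0,0,0,-1],[0.13,0.5,0,0,0,0,-1],[0.15,0.6,0,0,0,0,-1],[0.15,0.6,0,0,0,0,-1],[0.15,0.6,0,0,0,0,-1],[0.15,0.6,0,0,0,0,-1],[0.15,0.6,0,0,0,0,-1],[0.15,0.6,0,0,0,0,-1],[0.15,0.6,0,0,0,0,-1]],
])

```text
time_s: 27.3
position: [0.5543, -0.1019, 0.1563]
tcp_rot: [[-0.998, 0.067, -0.0], [0.067, 0.998, 0.0], [0.0, 0.0, -1.0]]
force: [0.8, -0.0, -1.6]
opening: 0.248
```

play_rows([
  [[0.15,0.6,0,0,0,0,-1],[0.15,0.6,0,0,0,0,-1],[0.15,0.6,0,0,0,0,-1],[0.15,0.5,0,0,0,0,-1],[0,0,-0.5,0,0,0,-1],[0,0,-0.5,0,0,0,-1],[0,0,-0.3,0,0,0,-1],[0,0,-0.2,0,0,0,-1],[0,0,0,0,0,0,-1],[0,0,0,0,0,0,-1]],
])

```text
time_s: 28.3
position: [0.5849, 0.0116, 0.0814]
tcp_rot: [[-0.998, 0.067, 0.001], [0.067, 0.998, -0.0], [-0.001, -0.0, -1.0]]
force: [0.4, -0.9, -2.2]
opening: 0.243
```

```bash
python3 -c "
from h import *
to(.585,.0108,.0579,86.1)"
```

```text
t 28.3 pos [0.5849 0.0116 0.0814] yaw 86.1 open 0.243 F [ 0.4 -0.9 -2.2] j [-10.  38.  94.  -0.  47. -96.]
shift units [ 0.003 -0.016 -0.47 ] turn units [ 0.      0.0002 -0.0002]
```

play_rows([
  [[0.003,-0.016,-0.15,0,0,0,-1],[0,0,-0.15,0,0,0,-1],[0,0,-0.11,0,0,0,-1],[0,0,0,0,0,0,-1],[0,0,0,0,0,0,-1],[0,0,0,0,0,0,-1]],
])

```text
time_s: 28.9
position: [0.5848, 0.0109, 0.0605]
tcp_rot: [[-0.998, 0.067, 0.0], [0.067, 0.998, -0.0], [-0.0, -0.0, -1.0]]
force: [-0.3, -0.1, -1.7]
opening: 0.245
```

```bash
python3 -c "
from h import *
to(.585,.0108,.0579,86.1)"
```

```text
t 28.9 pos [0.5848 0.0109 0.0605] yaw 86.1 open 0.245 F [-0.3 -0.1 -1.7] j [-10.  40.  95.  -0.  45. -96.]
shift units [ 0.004 -0.002 -0.051] turn units [ 0.      0.0001 -0.0003]
```

play_rows([
  [[0.003,-0.002,-0.03,0,0,0,-1],[0,0,-0.02,0,0,0,-1],[0,0,0,0,0,0,-1],[0,0,0,0,0,0,-1]],
])

```text
time_s: 29.3
position: [0.5847, 0.0108, 0.0579]
tcp_rot: [[-0.998, 0.067, -0.0], [0.067, 0.998, 0.0], [0.0, 0.0, -1.0]]
force: [-0.4, -0.3, -2.4]
opening: 0.242
```

play_rows([
  [[0,0,-0.012,0,0,0,-1],[0,0,0,0,0,0,-1],[0,0,0,0,0,0,-1]],
])

```text
time_s: 29.6
position: [0.5848, 0.0108, 0.0578]
tcp_rot: [[-0.998, 0.067, 0.0], [0.067, 0.998, -0.0], [-0.0, -0.0, -1.0]]
force: [-1.2, 0.8, 3.4]
opening: 0.247
```

Contact. Release, rise, and go to the tin.

play_rows([
  [[0,0,0,0,0,0,-0.2],[0,0,0,0,0,0,0.5],[0,0,0,0,0,0,1],[0,0,0,0,0,0,1],[0,0,0,0,0,0,1],[0,0,0.3,0,0,0,1],[0,0,0.8,0,0,0,1],[0,0,0.8,0,0,0,1],[0,0,0.2,0,0,0,1],[-0.3,-0.6,0,0,0,0,1],[-0.37,-0.7,0,0,0,0,1],[-0.37,-0.7,0,0,0,0,1]],
])

```text
time_s: 30.8
position: [0.5319, -0.0896, 0.1618]
tcp_rot: [[-0.998, 0.066, -0.0], [0.066, 0.998, 0.0], [0.0, 0.0, -1.0]]
force: [0.3, -0.8, -0.2]
opening: 0.998
```

play_rows([
  [[-0.37,-0.7,0,0,0,0,1],[-0.37,-0.7,0,0,0,0,1],[-0.37,-0.7,0,0,0,0,1],[-0.37,-0.7,0,0,0,0,1],[-0.37,-0.7,0,0,0,0,1],[-0.37,-0.7,0,0,0,0,1],[-0.37,-0.7,0,0,0,0,1],[0,0,0,0,0,0,1]],
])

```text
time_s: 31.6
position: [0.4017, -0.3388, 0.1619]
tcp_rot: [[-0.997, 0.073, 0.0], [0.073, 0.997, -0.003], [-0.001, -0.003, -1.0]]
force: [0.2, -0.5, 0.7]
opening: 1.0
```

```bash
python3 -c "
from h import *
to(.4016,-.3394,.12,86.15)
a=cv2.resize(capture('scene')[170:262,240:390,::-1],(750,460),interpolation=2)
cv2.imwrite('pics/s8.png',a)"
```

```text
t 31.6 pos [ 0.4017 -0.3388  0.1619] yaw 85.8 open 1.000 F [ 0.2 -0.5  0.7] j [ -52.   27.  100.   -0.   52. -138.]
shift units [-0.002 -0.012 -0.837] turn units [0.0008 0.0001 0.0017]
```

View pics/s8.png

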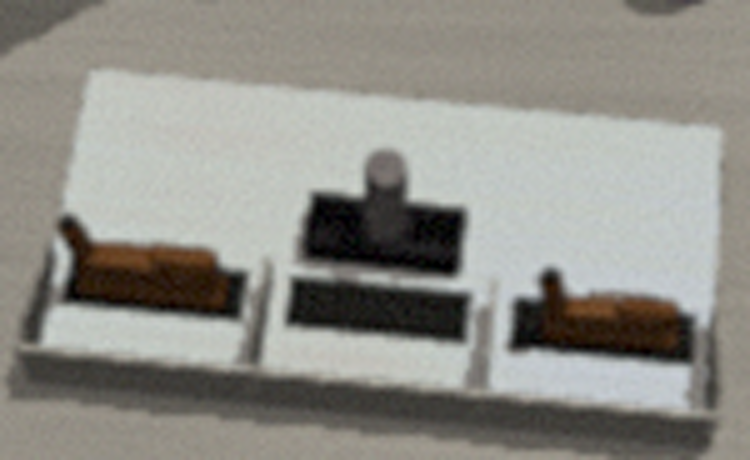

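The stand is back where it was: post top (386,165), bar corners (312,194) and (466,208), as in the first crop; the other heads are unchanged. Next, the tin.

play_rows([
  [[0,-0.01,-0.5,0,0,0.0017,1],[0,0,-0.6,0,0,0,1],[0,0,-0.6,0,0,0,1],[0,0,-0.5,0,0,0,1],[0,0,-0.31,0,0,0,1],[0,0,0,0,0,0,1],[0,0,0,0,0,0,1],[0,0,0,0,0,0,1]],
])

```text
time_s: 32.45
position: [0.4039, -0.3346, 0.0376]
tcp_rot: [[-0.998, 0.061, 0.001], [0.061, 0.998, -0.001], [-0.001, -0.001, -1.0]]
force: [1.2, -0.2, -0.1]
opening: 0.997
```

```bash
python3 -c "
from h import *
to(.4016,-.3394,.0345,86.15)"
```

```text
t 32.5 pos [ 0.4039 -0.3346  0.0376] yaw 86.5 open 0.997 F [ 1.2 -0.2 -0.1] j [ -52.   40.  104.    0.   36. -138.]
shift units [-0.047 -0.097 -0.061] turn units [ 0.0003  0.0003 -0.0019]
```

play_rows([
  [[-0.045,-0.097,-0.05,0,0,-0.0019,1],[0,0,0,0,0,0,1],[0,0,0,0,0,0,1]],
])

```text
time_s: 32.75
position: [0.4011, -0.34, 0.0347]
tcp_rot: [[-0.998, 0.068, 0.001], [0.068, 0.998, -0.001], [-0.001, -0.001, -1.0]]
force: [0.4, 0.8, 0.8]
opening: 1.0
```

```bash
python3 -c "
from h import *
to(.4016,-.3394,.0345,86.15)"
```

```text
t 32.8 pos [ 0.4011 -0.34    0.0347] yaw 86.1 open 1.000 F [0.4 0.8 0.8] j [ -52.   40.  104.    0.   36. -139.]
shift units [ 0.01   0.013 -0.005] turn units [0.0003 0.0002 0.0004]
```

play_rows([
  [[0.008,0.012,0,0,0,0,0.4],[0,0,0,0,0,0,0.15],[0,0,0,0,0,0,0.1],[0,0,0,0,0,0,0],[0,0,0,0,0,0,-1],[0,0,0,0,0,0,-1],[0,0,0,0,0,0,-1],[0,0,0,0,0,0,-1]],
])

```text
time_s: 33.55
position: [0.4015, -0.339, 0.0342]
tcp_rot: [[-0.998, 0.068, 0.0], [0.068, 0.998, -0.0], [-0.0, -0.0, -1.0]]
force: [0.6, 0.0, -0.5]
opening: 0.521
```

```bash
python3 -c "
from h import *
to(.5355,.0148,.135,86.15)"
```

```text
t 33.5 pos [ 0.4015 -0.339   0.0342] yaw 86.1 open 0.521 F [ 0.6  0.  -0.5] j [ -52.   40.  104.   -0.   36. -138.]
shift units [2.681 7.076 2.015] turn units [0.0001 0.     0.0002]
```

play_rows([
  [[0,0,0.3,0,0,0,-1],[0,0,0.6,0,0,0,-1],[0,0,0.7,0,0,0,-1],[0,0,0.4,0,0,0,-1],[0.2,0.5,0,0,0,0,-1],[0.22,0.58,0,0,0,0,-1],[0.22,0.58,0,0,0,0,-1],[0.22,0.58,0,0,0,0,-1],[0.22,0.58,0,0,0,0,-1],[0.22,0.58,0,0,0,0,-1],[0.22,0.58,0,0,0,0,-1],[0.22,0.58,0,0,0,0,-1]],
])

```text
time_s: 34.75
position: [0.488, -0.1093, 0.1337]
tcp_rot: [[-0.998, 0.068, -0.002], [0.068, 0.998, 0.001], [0.002, 0.001, -1.0]]
force: [0.1, 0.8, -2.9]
opening: 0.522
```

play_rows([
  [[0.22,0.58,0,0,0,0,-1],[0.22,0.58,0,0,0,0,-1],[0.22,0.58,0,0,0,0,-1],[0.22,0.58,0,0,0,0,-1],[0,0.15,0,0,0,0,-1],[0,0,-0.4,0,0,0,-1],[0,0,-0.5,0,0,0,-1],[0,0,-0.4,0,0,0,-1],[0,0,-0.2,0,0,0,-1],[0,0,0,0,0,0,-1],[0,0,0,0,0,0,-1]],
])

```text
time_s: 35.85
position: [0.5325, 0.0123, 0.0595]
tcp_rot: [[-0.998, 0.068, 0.0], [0.068, 0.998, -0.0], [-0.0, -0.0, -1.0]]
force: [-0.5, -0.3, -2.9]
opening: 0.521
```

```bash
python3 -c "
from h import *
to(.5354,.0150,.0363,86.15)"
```

```text
t 35.9 pos [0.5325 0.0123 0.0595] yaw 86.1 open 0.521 F [-0.5 -0.3 -2.9] j [-11.  38. 103.  -0.  40. -97.]
shift units [ 0.057  0.055 -0.463] turn units [0.     0.     0.0003]
```

play_rows([
  [[0.057,0.055,0,0,0,0,-1],[0,0,-0.15,0,0,0,-1],[0,0,-0.15,0,0,0,-1],[0,0,-0.12,0,0,0,-1],[0,0,0,0,0,0,-1],[0,0,0,0,0,0,-1]],
])

```text
time_s: 36.45
position: [0.535, 0.0154, 0.0379]
tcp_rot: [[-0.998, 0.068, -0.001], [0.068, 0.998, 0.0], [0.001, 0.0, -1.0]]
force: [-0.5, -0.1, -3.5]
opening: 0.524
```

```bash
python3 -c "
from h import *
to(.5354,.0150,.0363,86.15)"
```

```text
t 36.5 pos [0.535  0.0154 0.0379] yaw 86.1 open 0.524 F [-0.5 -0.1 -3.5] j [-10.  40. 103.  -0.  37. -96.]
shift units [ 0.008 -0.007 -0.032] turn units [-0.     -0.0003  0.0002]
```

play_rows([
  [[0.007,-0.006,-0.032,0,0,0,-1],[0,0,-0.012,0,0,0,-1],[0,0,0,0,0,0,-1],[0,0,0,0,0,0,-1]],
])

```text
time_s: 36.85
position: [0.5359, 0.0149, 0.0363]
tcp_rot: [[-0.998, 0.068, 0.001], [0.068, 0.998, -0.0], [-0.001, -0.0, -1.0]]
force: [-0.0, 0.7, -1.4]
opening: 0.52
```

play_rows([
  [[0,0,-0.004,0,0,0,-1],[0,0,0,0,0,0,0.2],[0,0,0,0,0,0,1],[0,0,0,0,0,0,1],[0,0,0,0,0,0,1],[0,0,0.3,0,0,0,1],[0,0,0.8,0,0,0,1],[0,0,0.9,0,0,0,1],[0,0,0.5,0,0,0,1],[-0.2,-0.6,0.3,0,0,0,1],[-0.2,-0.7,0.3,0,0,0,1],[-0.2,-0.7,0,0,0,0,1]],
])

```text
time_s: 38.05
position: [0.5066, -0.0861, 0.1931]
tcp_rot: [[-0.998, 0.066, 0.005], [0.066, 0.998, -0.002], [-0.005, -0.002, -1.0]]
force: [0.4, -0.4, -0.0]
opening: 1.0
```

play_rows([
  [[-0.3,-0.7,0,0,0,0,1],[-0.3,-0.7,0,0,0,0,1],[-0.3,-0.7,0,0,0,0,1],[-0.3,-0.7,0,0,0,0,1],[-0.2,-0.7,0,0,0,0,1],[0,0,0,0,0,0,1],[0,0,0,0,0,0,1]],
])

```text
time_s: 38.75
position: [0.4351, -0.2603, 0.1907]
tcp_rot: [[-0.998, 0.07, -0.0], [0.07, 0.998, 0.001], [0.0, 0.001, -1.0]]
force: [0.7, 0.4, 0.0]
opening: 1.001
```

```bash
python3 -c "
from h import *
to(.5,-.3,.2)
s=capture('scene')[:,:,::-1];t=capture('top')[:,:,::-1]
cv2.imwrite('pics/topE.png',t)
A=cv2.resize(s[170:262,240:390],(560,343),interpolation=2)
B=cv2.resize(t[118:218,240:400],(400,250),interpolation=2)
C=cv2.resize(cv2.imread('pics/top0.png')[118:218,240:400],(400,250),interpolation=2)
o=np.zeros((600,800,3),np.uint8);o[:250,:400]=B;o[:250,400:]=C;o[250:593,:560]=A
cv2.imwrite('pics/s9.png',o)
# shift of tin/stand by template match, top and scene
s0=cv2.imread('pics/scene0.png');t0=cv2.imread('pics/top0.png')
def m(a,b,r):
  x,y,w,h=r;T=cv2.resize(a[y:y+h,x:x+w],None,fx=8,fy=8,interpolation=2);S=cv2.resize(b[y-3:y+h+3,x-3:x+w+3],None,fx=8,fy=8,interpolation=2)
  q=cv2.minMaxLoc(cv2.matchTemplate(S,T,cv2.TM_CCOEFF_NORMED));return (np.array(q[3])-24)/8,round(q[1],3)
print('tin top',m(t0,t,(303,176,28,28)),'stand top',m(t0,t,(299,160,42,20)),'ref head top',m(t0,t,(345,145,45,22)))
print('tin scene',m(s0,s,(307,178,24,26)))"
```

```text
t 38.8 pos [ 0.4351 -0.2603  0.1907] yaw 86.0 open 1.001 F [0.7 0.4 0. ] j [ -44.   24.  101.    0.   55. -130.]
shift units [ 1.297 -0.793  0.186] turn units [-0.0003 -0.0001  0.0007]
tin top (array([ 0.125, -0.125]), 0.989) stand top (array([-0.125, -0.125]), 0.993) ref head top (array([0., 0.]), 0.998)
tin scene (array([-0.125,  0.125]), 0.991)
```

View pics/s9.png

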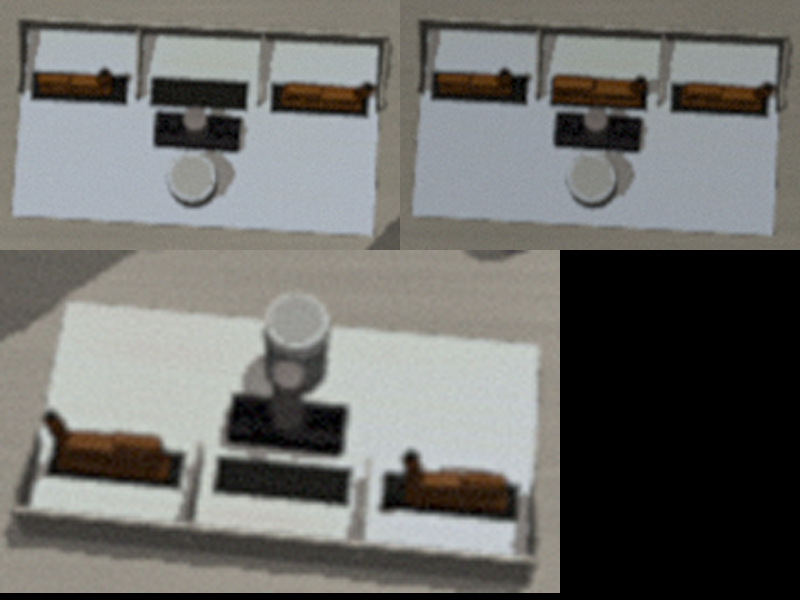

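The left top crop (now) matches the right one (start): tin at (191,178) vs (591,178), post at (195,119) vs (595,119). The matched shift is about 0.1 px (about 0.3 mm), and the middle slot is empty.

```bash
python3 -c "
from h import *
print(hand_in())"
```

```text
the job is handed in; nothing more can be done
None
```

The job is done and handed in at about 39 s of the 131 s allowed. I moved the tin and the stand onto the mat and stood the wide bronze head on the scale pan. Then I put the stand and the tin back.

- **Stand and tin:** comparing the start and end pictures, each sits about 0.1 pixel (roughly 0.3 mm) from where it began. The stand's turn looks unchanged.
- **Head on the pan:** it was upright in both camera views taken just after I released it, with its centre about 2–3 mm from the pan's. The two cameras differed by a few mm on this, and I took that as edge-visibility error. I took no closer look at the pan after putting the stand and tin back.
- **Other two heads:** they look unmoved in the final pictures. I measured one of them and it had not shifted.
- **Forces and gripper:** the wrist force read under 5 N every time I checked. The gripper was open, empty and clear of everything when I handed in.

One correction along the way: a clipped move left the gripper about 5 mm off when I went back for the tin. I fixed it before closing the fingers. No final check failed.

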